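# Lock the clamped bench drill on for polishing

### The job

Set the clamped drill running hands-free for polishing shafts: squeeze its red trigger fully in, then, with the trigger held, push the yellow lock-on button right down, and keep it down while you ease the trigger back until the lock holds it on. Then let go; the drill must stay locked on, and the things lying about on the bench must be left where they are.

Things in the scene. Friction and masses are not known exactly. Their poses are not given: they have to be found in the camera images.
- drill: Teal pistol-grip electric drill clamped on its side in a fixed stand. Origin: on the bench surface straight below the trigger and the handle's centre line. z up; +x the drill's forward direction (towards chuck and brown flap wheel); y along the handle, -y to its free end (y = -94 mm). Motor housing: 60 mm diameter, along x at y = +62 mm; its clamp collar is the top, 124 mm above the bench.
- handle_mid (a point): Centre of the level handle at the trigger, 90 mm above the bench, axes as drill. Handle 36 mm front to back (x -18 to +18 mm from here) and 34 mm thick; free air behind it down to 12 mm above the bench for y -45 to +25 mm. Hard smooth plastic like trigger and button: fingers slide on it (friction about 0.3).
- trigger_face (a point): Centre of the front face of the red trigger (30 mm along y, 30 mm tall), axes as drill; moves with it. At rest 34 mm ahead (+x) of handle_mid, 90 mm above the bench: 52 mm from the back of the handle, 39 mm fully squeezed. Squeeze it from above, one finger in front of it and one behind the handle, or push it back along -x.
- trigger (a joint): Trigger travel in m: 0 released, 0.013 fully in (towards the drill's -x). Spring about 4 N at rest, 9 N fully in. The lock can go in only once it is past 0.010; held by the lock it rests at about 0.009. The handle does not give: centre the fingers for the squeezed width, or push with one finger.
- lock_top (a point): Centre of the top face of the yellow lock-on button, low in front of the trigger on a black lug; 30 mm along x (22 to 52 mm ahead of handle_mid), 24 mm along y; axes as drill. Top 70 mm above the bench at rest, 5 mm below the trigger's lower edge, 9 mm above the lug. The tip of the finger that squeezes the trigger is straight above it and presses it by moving down.
- lock (a joint): Button travel in m: 0 up, 0.0075 down. Spring 1 N up, 3 N down (plus the rub of the finger on the trigger). Blocked within 2.5 mm unless the trigger is past 0.010. Kept down while the trigger is eased, it is caught and stays down by itself; let up before that, or if the trigger is squeezed fully again, it springs up and frees the trigger.
- chuck_key: steel T-shaped drill chuck key lying flat, 62 mm cross bar, 70 mm long, 16 mm high; bystander
- spray_can: blue spray can with white cap, standing, 54 mm across, 150 mm tall, origin under it; bystander
- tin: plain steel tin, standing, 76 mm across, 78 mm tall, origin under it; bystander
- yellow_bin: small yellow open bin 150 x 100 x 70 mm high, origin under it; bystander
- wrench: steel wrench lying flat; bystander
- screwdriver: red-handled screwdriver lying flat; bystander
- flange: flat steel ring 90 mm across, 16 mm high, origin under it; bystander

How it is judged (in metres and radians):
On the way, in this order (a step that is already met when the one before it is completed fails the run):
1. the trigger is squeezed fully in (past 10.5 mm of 13) with the lock button still up (less than 3 mm down) (value of joint trigger above 0.0105 m and value of joint lock below 0.003 m), for 0.1 s.
2. with the trigger held in (past 8 mm), the lock button is pushed down (more than 5 mm of 7.5) (value of joint trigger above 0.008 m and value of joint lock above 0.005 m), for 0.1 s.
At the end, for the whole second after the job is handed in: The trigger, let go, is held on by the lock: trigger between 7.5 and 10.5 mm in, lock button still more than 3.5 mm down (value of joint trigger between 0.0075 and 0.0105 m and value of joint lock above 0.0035 m); the robot touches nothing.
It fails at once if a bystander is pushed more than 30 mm from where it lay (distance of any of chuck_key, spray_can, tin, yellow_bin, wrench, screwdriver, flange from where it was at the start of the episode above 0.03 m).
It also fails if it takes over 42 s, if anything falls off the work surface, if the arm or the gripper's body presses on something with over 40 N, if the wrist force passes 120 N, or if a joint passes its speed limit or range.

### The arm

A 6-joint arm with a two-finger parallel gripper is mounted at the origin on the work surface. World frame = base frame: x ahead of the robot, y to its left, z up, the work surface at z = 0. Lengths are in mm, angles in rad, forces in N, time in s.
With the tool pointing down it reaches from about 300 to 875 mm from the base axis. Payload 6.4 kg.
Tool frame: the origin (TCP) lies at the very end of the fingers, on their centre line; the grasp point (between the pads) lies 19 mm behind it; z points along the fingers, y is the line along which they close (so a half turn about z gives the same grasp; the last joint's range is limited). The gripper opens to 85 mm and grips with 20 to 120 N. Pads are 22 mm wide; open, the fingers measure 114 mm over their backs; the gripper's body (76 mm by 85 mm) begins 54 mm behind the grasp point. The pads swing forward as they close: fully open they stand 13 mm farther back than shut.
Start: joints at [1.047, 0.181, 1.607, -0, 1.354, -0.206], TCP at [179.663, 546.225, 231.288] pointing down, gripper open.
Joint ranges: [-2.99, 2.99], [-0.89, 2.07], [0.3, 2.58], [-1.14, 4.28], [0, 2.63], [-3.12, 3.12]. Speed limits (rad/s): [2.57, 2.57, 3.01, 3.14, 3.14, 3.14].

### API

Orientations are given as a rotation vector (axis times angle).
In Python, from plant import env, camera gives the robot as it stands.
- The arm moves only by the tool play_rows, never from a script. Its argument "increments" is a list of rows, each a list of 3 entries, a list of its own where there are three numbers: the finger opening in cm, from 0 to 8.54, then the shift along the world's x, y, z in cm, then the turn about the world's z in rad. A call has 1 to 10 rows; each row is the pose to reach, as a shift and turn from the pose commanded when the call began; what a row does not reach only later rows make up. A row lasts 1/8 s, in which the tool goes at most 62.5 mm and 10.7 degrees, less where a joint would pass 70% of its speed; a pose out of reach is approached as far as the arm can. A call with a gripper value outside its range is refused whole. The fingers move at their own pace and stop on an object; "force" is the grip in N (left out, the last holds). Time passes only in rows, so rows that repeat a pose let the fingers close. It gives the time, the measured TCP pose, the force, the opening and the grip force at its end, in the units of the state.
- env.get_obs(): the state, without advancing time (a new reading comes with each control period).
- camera(name): name is "scene" or "top" or "wrist"; returns a dict with "img" (420x560x3 uint8, red, green, blue), "fovy" (degrees; the focal length in pixels is half the picture's height over the tangent of half this angle, whatever the lens; pixels are square), "cx", "cy" (the principal point, pixels), "T" (4x4, takes a point from camera to world coordinates); the wrist camera has in their place "tool_from_camera" (4x4, takes a point from camera to tool coordinates, whose origin is the TCP and whose axes are the flange's). Camera axes: x right, y down, z forward; pixel columns grow to the right and rows downward; lengths in mm; the calibration is good to about 2 mm. A picture is of the moment at which its call begins: read the wrist's pose just before it. There is no depth.
- env.sign_off(): hands the job in; it is judged then, once.
The state is a dict: "t": time; "q": joint angles; "dq": joint speeds; "joint_efforts": joint torques, N m; "position": TCP position; "orientation": TCP orientation; "contact_force": force on the tool from outside, world axes, zero at the start; "wrist_torque": the same for the moment, N m; "gripper_width": opening from 0.0 (shut) to 1.0 (fully open); "finger_force": force on a finger pad.
Only numpy, scipy, OpenCV 4.12 (cv2) and the standard library are available. Lean on these libraries where they do the work, as an engineer would, in place of code of your own. Each camera call takes 0.05 s, during which the arm holds its last target. There are 200 camera calls.

## Working session

There is one attempt and no reset: what is moved stays moved. The work goes in short steps, Python scripts to look and compute and a tool call to move; the robot and the scene stay as the last step left them, time stands still between calls to the robot, and variables do not carry over. Pictures are saved under pics/ and viewed, at most 10 in all, crops included, and the job is handed in when it is done.

Besides the shell and the picture viewer there is one more tool, called after "Call:" by a JSON object that holds its "name" and its "arguments", one argument or row to a line. play_rows: Moves the arm, as the interface text tells. Its arguments: {"type":"object","properties":{"increments":{"type":"array","items":{"type":"array"}},"force":{"type":"number"}},"required":["increments"]}

```bash
mkdir -p pics; cat > h.py <<'E'
import numpy as np, cv2
from plant import env, camera
def save(n,f):
    c=camera(n); cv2.imwrite(f,c["img"][:,:,::-1]); return c
def K(c):
    f=210/np.tan(np.radians(c["fovy"])/2); return f
def ray(c,u,v,z):
    f=K(c); d=c["T"][:3,:3]@np.array([(u-c["cx"])/f,(v-c["cy"])/f,1]); o=c["T"][:3,3]
    return o+d*(z-o[2])/d[2]
def proj(c,p):
    q=np.linalg.inv(c["T"])@np.append(p,1); f=K(c); return c["cx"]+f*q[0]/q[2],c["cy"]+f*q[1]/q[2]
E
python3 - <<'E'
from h import *
import pickle
d={}
for n in("scene","top"):
    d[n]=save(n,f"pics/{n}1.png"); c=d[n]; print(n,c["fovy"],c["cx"],c["cy"],c["T"].round(3).tolist())
pickle.dump(d,open("c.pkl","wb"))
o=env.get_obs(); print(o)
E
```

```text
scene 54.30283415815013 283.54312629389335 209.36083510973145 [[-0.222, 0.635, -0.74, 1461.04], [0.975, 0.156, -0.159, 168.094], [0.015, -0.756, -0.654, 856.847], [0.0, 0.0, 0.0, 1.0]]
top 54.78485951551284 278.73832699521284 207.6466891127165 [[-0.002, -0.981, 0.196, 347.439], [-1.0, 0.003, 0.003, -22.242], [-0.004, -0.196, -0.981, 1244.488], [0.0, 0.0, 0.0, 1.0]]
{'t': 0.1, 'q': array([ 1.04670679e+00,  1.81454394e-01,  1.60792781e+00, -2.20322417e-06,
        1.35379332e+00, -2.06290721e-01]), 'dq': array([ 9.79556190e-04, -1.76878397e-03, -4.01586894e-03, -4.98789322e-05,
       -4.72321874e-04, -1.30061914e-03]), 'joint_efforts': array([ 1.18178832e-03, -4.45882058e+01, -3.52237272e+01, -3.58094712e-04,
        4.29606327e-03,  6.69225827e-06]), 'position': array([179.39557127, 545.76894357, 230.47162047]), 'orientation': array([-4.97009154e-01, -3.10145806e+00,  2.32318561e-03]), 'contact_force': array([ 0.3390768 ,  0.13602692, -1.07087084]), 'wrist_torque': array([-0.00114612, -0.04353305, -0.00892758]), 'finger_force': 0.0, 'gripper_width': 1.0001326651783597}
```

View pics/top1.png

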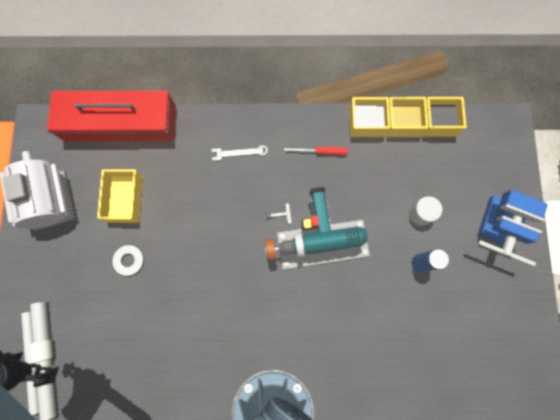

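View pics/scene1.png

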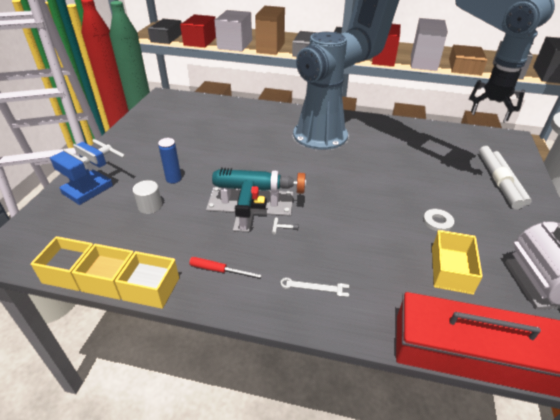

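The top view shows the drill around (318,230), with its chuck pointing left (world +y) and the handle up (world +x). The trigger and button are near (308,222), and the chuck key is at (283,213). I'll enlarge it to measure.

```bash
python3 - <<'E'
import cv2
a=cv2.imread("pics/top1.png")[175:275,255:380]
b=cv2.imread("pics/scene1.png")[155:240,195:315]
cv2.imwrite("pics/tc.png",cv2.resize(a,None,fx=6,fy=6,interpolation=cv2.INTER_CUBIC))
cv2.imwrite("pics/sc.png",cv2.resize(b,None,fx=6,fy=6,interpolation=cv2.INTER_CUBIC))
E
```

```text
(no output)
```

View pics/tc.png

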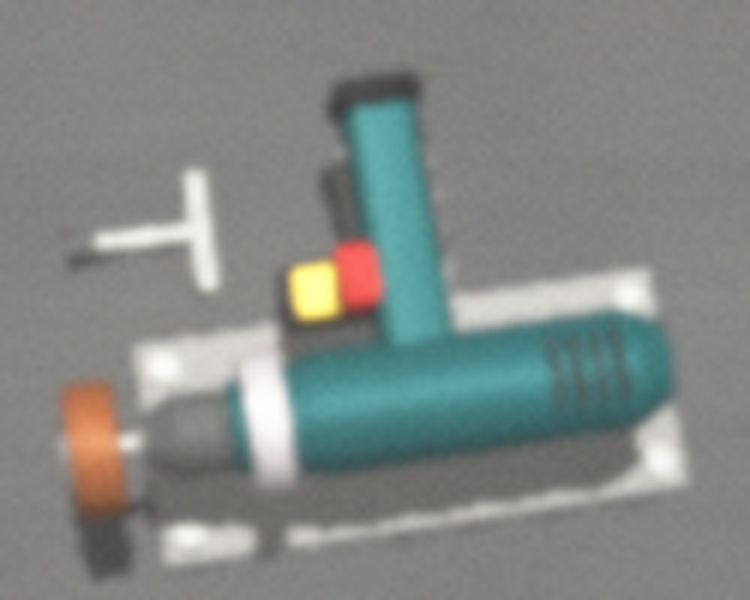

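View pics/sc.png

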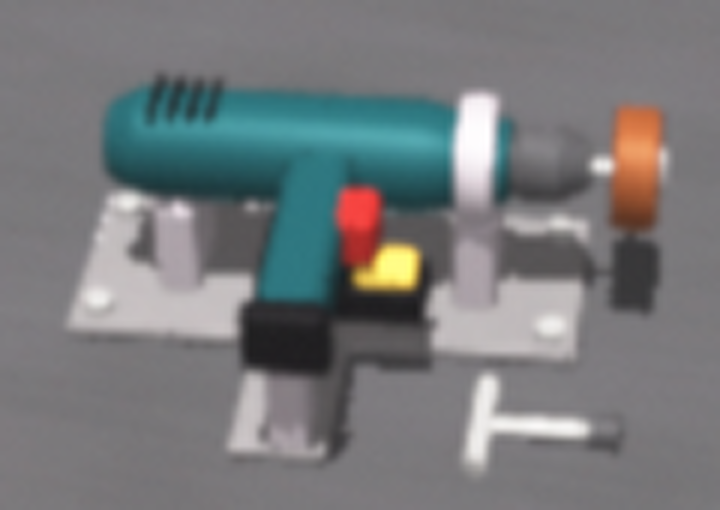

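Both crops show the same layout. In the top crop the red trigger top spans about (337–380, 243–308), the yellow button's front edge is at x≈290, y 262–320, and the handle runs to its cap at (375,80). Next I'll fit the drill pose from these points.

```bash
cat > fit.py <<'E'
from h import *
import pickle
from scipy.optimize import least_squares
d=pickle.load(open("c.pkl","rb"))
P=[("top",(52,-12,70),(289,263)),("top",(52,12,70),(292,320)),("top",(34,-15,105),(335,243)),("top",(34,15,105),(341,308)),("top",(0,-94,100),(375,78)),
("scene",(34,-15,105),(378,210)),("scene",(34,15,105),(382,190)),("scene",(34,-15,75),(375,262)),("scene",(52,-12,70),(415,268)),("scene",(52,12,70),(419,246))]
off={"top":(255,175),"scene":(195,155)}
def W(s,p):
    c,n=np.cos(s[2]),np.sin(s[2]); return np.array([s[0]+c*p[0]-n*p[1],s[1]+n*p[0]+c*p[1],p[2]])
def res(s):
    r=[]
    for n,p,q in P:
        u,v=proj(d[n],W(s,p)); r+=[u-(off[n][0]+(q[0]+.5)/6-.5),v-(off[n][1]+(q[1]+.5)/6-.5)]
    return np.array(r)
if __name__=="__main__":
    for sel in (None,"top","scene"):
        f=(lambda s:res(s)) if sel is None else (lambda s:res(s).reshape(-1,2)[[p[0]==sel for p in P]].ravel())
        r=least_squares(f,[350,-90,1.6],loss="soft_l1",x_scale=[10,10,.1]); print(sel,r.x.round(3),r.fun.reshape(-1,2).round(1).tolist())
    c=d["top"]
    g=lambda x,y,z:ray(c,255+(x+.5)/6-.5,175+(y+.5)/6-.5,z)
    for a,b,z in [((418,330),(382,103),107),((427,412),(0,0),90)][:1]:
        A,B=g(*a,z),g(*b,z); print("handle",A,B,np.arctan2(*(B-A)[[1,0]])+np.pi/2)
    for x,y in [(200,170),(210,290),(75,258)]: print("key",g(x,y,12))
    c0=d["top"]; print("housing yaw",[np.arctan2(*(g(*a,90)-g(*b,90))[[1,0]]) for a,b in [((290,352),(560,320)),((310,468),(600,430))]])
E
python3 fit.py
```

```text
None [ 541.419 -143.423    1.708] [[0.4, 1.1], [1.1, -0.3], [-0.5, 0.5], [0.1, -0.0], [0.1, 0.2], [-0.3, 2.2], [0.4, -0.6], [0.5, 1.4], [-0.1, 1.4], [0.2, 0.1]]
top [ 541.871 -142.543    1.696] [[0.1, 0.8], [0.8, -0.7], [-0.8, 0.2], [-0.3, -0.3], [0.2, 0.0]]
scene [ 537.299 -145.059    1.719] [[-0.4, 1.2], [0.2, -1.6], [0.4, 0.4], [-0.2, 0.4], [0.0, -0.9]]
handle [ 510.98455603 -147.40097859  107.        ] [ 621.09730496 -132.77697228  107.        ] 1.7028330260628435
key [608.57584544 -46.99362241  12.        ]
key [545.64108679 -51.70002118  12.        ]
key [562.50049284  17.61488271  12.        ]
housing yaw [np.float64(1.6866909952005829), np.float64(1.6980048208163323)]
```

Call:
{"name": "play_rows", "arguments": {
  "increments": [
    [8.54, [2.4, -4.5, 0], 0.05],
    [8.54, [4.8, -9.0, 0], 0.1],
    [8.54, [7.2, -13.5, 0], 0.15],
    [8.54, [9.6, -18, 0], 0.2],
    [8.54, [12, -22.5, 0], 0.25],
    [8.54, [14.4, -27, 0], 0.3],
    [8.54, [16.8, -31.5, 0], 0.35],
    [7.0, [19.2, -36, 0], 0.4],
    [7.0, [21.6, -40.5, 0], 0.447],
    [7.0, [24, -45, 0], 0.447]
  ],
  "force": 60
}}

```text
t: 1.35
position: [420.0, 94.6, 231.2]
orientation: [-0.203, 3.135, 0.0]
contact_force: [1.7, 0.7, -0.3]
gripper_width: 0.821
finger_force: 0.0
```

Call:
{"name": "play_rows", "arguments": {
  "increments": [
    [7.0, [2.4, -4.5, 0], 0],
    [7.0, [4.8, -9.0, 0], 0],
    [7.0, [7.2, -13.5, 0], 0],
    [7.0, [9.6, -18, 0], 0],
    [7.0, [12.39, -23.2, 0], 0],
    [7.0, [12.39, -23.2, -3], 0],
    [7.0, [12.39, -23.2, -6], 0],
    [7.0, [12.39, -23.2, -6], 0]
  ]
}}

```text
t: 2.35
position: [541.4, -134.9, 168.3]
orientation: [0.202, -3.129, -0.005]
contact_force: [-0.2, 0.1, -0.4]
gripper_width: 0.822
finger_force: 0.0
```

```bash
python3 - <<'E'
from h import *
o=env.get_obs(); print(o["t"],o["position"],o["orientation"],o["contact_force"],o["gripper_width"],o["q"])
c=camera("wrist"); print({k:(v.tolist() if hasattr(v,"tolist") else v) for k,v in c.items() if k!="img"})
cv2.imwrite("pics/w1.png",c["img"][:,:,::-1])
import pickle; pickle.dump((o,c),open("w.pkl","wb"))
E
```

```text
2.35 [ 541.43411097 -134.93602549  168.29095503] [ 0.20193264 -3.1293826  -0.00513341] [-0.2244065   0.14916876 -0.39502278] 0.8224968636743365 [-4.56958128e-01  2.12253800e-01  1.70380166e+00  1.12766198e-06
  1.23210834e+00 -2.15663205e+00]
{'fovy': 68.33652366109666, 'cx': 283.43733268064085, 'cy': 208.9853555147027, 'tool_from_camera': [[-1.7921961370029577e-05, -0.9570863099607445, -0.28980302787329176, 74.16244040284181], [0.9999992659164864, 0.0003339570371136481, -0.001164748550169929, 0.13972201349740643], [0.0012115466524493695, -0.2898028360082454, 0.9570856013942983, -142.34265088172805], [0.0, 0.0, 0.0, 1.0]]}
```

View pics/w1.png

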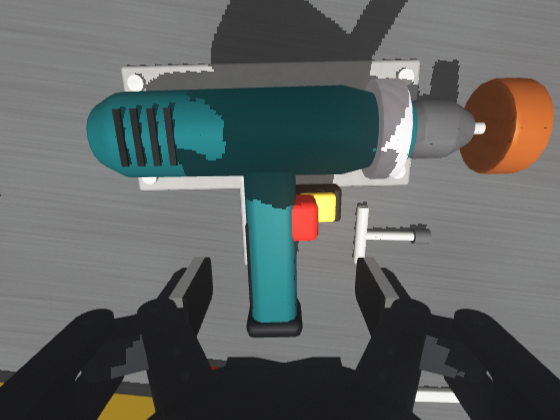

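The wrist view shows the drill nearly square in the frame: red top's front edge at column 317 (rows 197–239), yellow front edge at column 336 (rows 193–220), and handle at columns 249–297. I'll refit from this.

```bash
python3 - <<'E'
from h import *
import pickle
from scipy.spatial.transform import Rotation as R
from scipy.optimize import least_squares
o,c=pickle.load(open("w.pkl","rb"))
T=np.eye(4); T[:3,:3]=R.from_rotvec(o["orientation"]).as_matrix(); T[:3,3]=o["position"]
c["T"]=T@c["tool_from_camera"]
print("tool y angle",np.arctan2(T[1,1],T[0,1]))
hsv=cv2.cvtColor(c["img"],cv2.COLOR_RGB2HSV)
for n,m in(("red",((hsv[...,0]<6)|(hsv[...,0]>174))&(hsv[...,1]>200)&(hsv[...,2]>120)),("yel",(hsv[...,0]>22)&(hsv[...,0]<34)&(hsv[...,1]>180)&(hsv[...,2]>120))):
    m=m.copy(); m[:150]=0;m[260:]=0;m[:,:270]=0;m[:,350:]=0
    v,u=np.nonzero(m); print(n,u.min(),u.max(),v.min(),v.max())
def W(s,p):
    k,n=np.cos(s[2]),np.sin(s[2]); return np.array([s[0]+k*p[0]-n*p[1],s[1]+n*p[0]+k*p[1],p[2]])
P=[((34,-15,105),(317.5,239.5)),((34,15,105),(317,197)),((52,-12,70),(336,220.5)),((52,12,70),(335.5,193))]
f=lambda s:np.array([np.subtract(proj(c,W(s,p)),q) for p,q in P]).ravel()
r=least_squares(f,[541,-143,1.7],x_scale=[10,10,.1],loss="soft_l1"); print(r.x,r.fun.reshape(-1,2).round(1))
for x,y,z in((248,300,90),(297.5,300,90),(248,230,90),(297,230,90),(248,300,107),(297,300,107)):
    p=ray(c,x,y,z); s=r.x; k,n=np.cos(s[2]),np.sin(s[2]); q=p[:2]-s[:2]; print("drill coords",k*q[0]+n*q[1],-n*q[0]+k*q[1])
q=o["position"][:2]-r.x[:2]; print("tcp in drill",k*q[0]+n*q[1],-n*q[0]+k*q[1])
E
```

```text
tool y angle 1.6996636008906887
red 294 316 202 234
yel 312 333 193 194
[ 539.19567941 -145.15932984    1.71852052] [[-0.1  0.3]
 [ 0.9  2.3]
 [-1.2 -0.7]
 [ 0.1 -1.6]]
drill coords -20.30055959383391 -72.87312084813554
drill coords 20.104451538077022 -73.69898816653006
drill coords -17.170904618993312 -12.089424768830208
drill coords 20.085239347806404 -12.82607394763032
drill coords -17.909593603192068 -61.911078147703165
drill coords 19.010953729349303 -62.66572398407329
tcp in drill 9.782489191184837 -3.718794539097672
```

Call:
{"name": "play_rows", "arguments": {
  "increments": [
    [7.0, [0, 0, -3], 0],
    [7.0, [0, 0, -6], 0],
    [7.0, [0, 0, -8.7], 0],
    [7.0, [0, 0, -8.7], 0],
    [7.0, [0, 0, -8.7], 0]
  ]
}}

```text
t: 3.02
position: [544.9, -136.2, 86.4]
orientation: [-0.203, 3.132, -0.002]
contact_force: [0.3, 0.2, 1.1]
gripper_width: 0.82
finger_force: 0.0
```

```bash
python3 - <<'E'
from h import *
o=env.get_obs(); print(o["t"],o["position"],o["contact_force"],o["gripper_width"])
c=camera("scene"); cv2.imwrite("pics/s2.png",cv2.resize(c["img"][125:245,185:325,::-1],None,fx=5,fy=5,interpolation=cv2.INTER_CUBIC))
c=camera("wrist"); cv2.imwrite("pics/w2.png",c["img"][:,:,::-1])
E
```

```text
3.025 [ 544.93675372 -136.23526147   86.38023233] [0.33181251 0.24204561 1.11359146] 0.8203471760390235
```

View pics/w2.png

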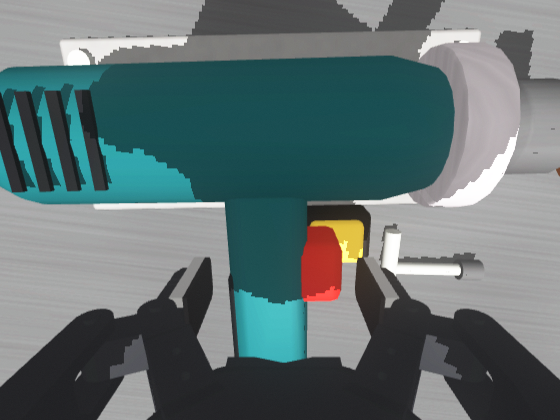

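View pics/s2.png

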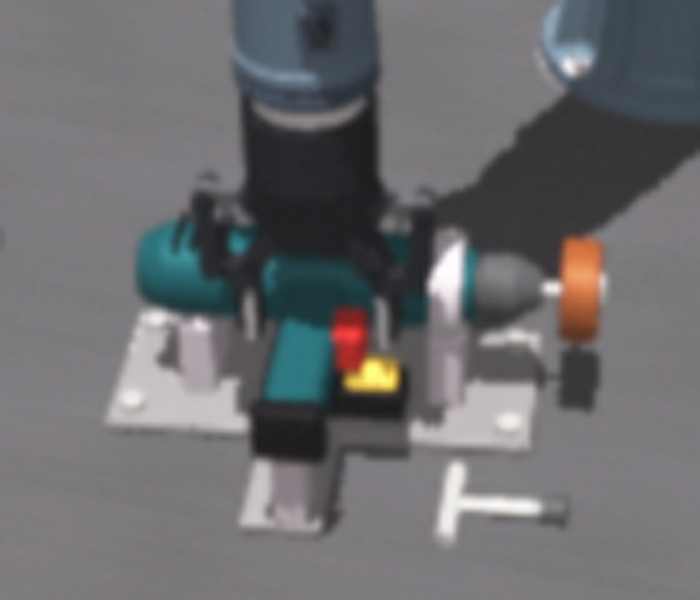

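The fingers straddle the handle with clearance and the tips sit above the button. I'll push the trigger with the front finger.

Call:
{"name": "play_rows", "arguments": {
  "increments": [
    [7.0, [-0.25, 0, -0.4], 0],
    [7.0, [-0.2, -0.4, -0.4], 0],
    [7.0, [-0.15, -0.8, -0.4], 0],
    [7.0, [-0.1, -1.2, -0.4], 0],
    [7.0, [-0.06, -1.5, -0.4], 0],
    [7.0, [-0.06, -1.5, -0.4], 0]
  ]
}}

```text
t: 3.88
position: [543.0, -150.0, 80.3]
orientation: [0.202, -3.135, -0.003]
contact_force: [0.2, 6.9, 2.4]
gripper_width: 0.82
finger_force: 3.0
```

Call:
{"name": "play_rows", "arguments": {
  "increments": [
    [7.0, [0.02, -0.15, 0], 0],
    [7.0, [0.04, -0.3, 0], 0],
    [7.0, [0.04, -0.3, 0], 0]
  ]
}}

```text
t: 4.25
position: [543.4, -152.5, 80.2]
orientation: [0.203, -3.135, -0.004]
contact_force: [0.2, 7.1, 2.7]
gripper_width: 0.823
finger_force: 3.5
```

Call:
{"name": "play_rows", "arguments": {
  "increments": [
    [7.0, [0.03, -0.2, 0], 0],
    [7.0, [0.03, -0.2, 0], 0],
    [7.0, [0.03, -0.2, 0], 0]
  ]
}}

```text
t: 4.62
position: [543.6, -154.3, 80.2]
orientation: [0.203, -3.135, -0.004]
contact_force: [0.4, 8.0, 2.4]
gripper_width: 0.818
finger_force: 3.9
```

Call:
{"name": "play_rows", "arguments": {
  "increments": [
    [7.0, [0.03, -0.2, 0], 0],
    [7.0, [0.03, -0.2, 0], 0],
    [7.0, [0.03, -0.2, 0], 0]
  ]
}}

```text
t: 5.0
position: [543.9, -156.0, 80.2]
orientation: [0.203, -3.135, -0.005]
contact_force: [0.2, 8.3, 4.3]
gripper_width: 0.819
finger_force: 4.3
```

Call:
{"name": "play_rows", "arguments": {
  "increments": [
    [7.0, [0.03, -0.2, 0], 0],
    [7.0, [0.03, -0.2, 0], 0],
    [7.0, [0.03, -0.2, 0], 0]
  ]
}}

```text
t: 5.38
position: [544.2, -157.7, 80.2]
orientation: [0.203, -3.135, -0.006]
contact_force: [0.4, 10.1, 4.6]
gripper_width: 0.819
finger_force: 4.7
```

Call:
{"name": "play_rows", "arguments": {
  "increments": [
    [7.0, [0.02, -0.15, 0], 0],
    [7.0, [0.02, -0.15, 0], 0],
    [7.0, [0.02, -0.15, 0], 0]
  ]
}}

```text
t: 5.75
position: [544.2, -157.8, 80.1]
orientation: [0.203, -3.134, -0.009]
contact_force: [0.4, 15.3, 4.9]
gripper_width: 0.823
finger_force: 7.3
```

Hard stop reached, so the trigger is fully in. Pressing down now.

Call:
{"name": "play_rows", "arguments": {
  "increments": [
    [7.0, [0, 0.05, -0.3], 0],
    [7.0, [0, 0.05, -0.6], 0],
    [7.0, [0, 0.05, -0.6], 0]
  ]
}}

```text
t: 6.12
position: [543.7, -157.8, 73.7]
orientation: [0.203, -3.133, -0.008]
contact_force: [0.2, 11.9, 3.4]
gripper_width: 0.819
finger_force: 6.2
```

Call:
{"name": "play_rows", "arguments": {
  "increments": [
    [7.0, [0, 0, -0.3], 0],
    [7.0, [0, 0, -0.5], 0],
    [7.0, [0, 0, -0.5], 0]
  ]
}}

```text
t: 6.5
position: [543.7, -157.7, 68.8]
orientation: [0.203, -3.133, -0.008]
contact_force: [-1.2, 11.8, 3.9]
gripper_width: 0.818
finger_force: 6.4
```

Call:
{"name": "play_rows", "arguments": {
  "increments": [
    [7.0, [0, 0, -0.3], 0],
    [7.0, [0, 0, -0.3], 0]
  ]
}}

```text
t: 6.75
position: [543.7, -157.7, 65.8]
orientation: [0.203, -3.133, -0.008]
contact_force: [-1.3, 12.0, 3.9]
gripper_width: 0.821
finger_force: 6.4
```

Call:
{"name": "play_rows", "arguments": {
  "increments": [
    [7.0, [0, 0, -0.3], 0],
    [7.0, [0, 0, -0.3], 0]
  ]
}}

```text
t: 7.0
position: [543.7, -157.7, 62.8]
orientation: [0.204, -3.133, -0.008]
contact_force: [-0.9, 13.9, 2.7]
gripper_width: 0.822
finger_force: 6.5
```

Call:
{"name": "play_rows", "arguments": {
  "increments": [
    [7.0, [0, 0, -0.2], 0],
    [7.0, [0, 0, -0.2], 0]
  ]
}}

```text
t: 7.25
position: [543.8, -157.7, 61.0]
orientation: [0.204, -3.133, -0.008]
contact_force: [-1.2, 13.6, 5.4]
gripper_width: 0.821
finger_force: 7.6
```

Call:
{"name": "play_rows", "arguments": {
  "increments": [
    [7.0, [0, 0, -0.2], 0],
    [7.0, [0, 0, -0.2], 0]
  ]
}}

```text
t: 7.5
position: [543.8, -157.7, 59.2]
orientation: [0.204, -3.133, -0.008]
contact_force: [-2.1, 14.0, 7.2]
gripper_width: 0.82
finger_force: 8.1
```

Call:
{"name": "play_rows", "arguments": {
  "increments": [
    [7.0, [0, 0, -0.2], 0],
    [7.0, [0, 0, -0.2], 0]
  ]
}}

```text
t: 7.75
position: [543.8, -157.7, 57.3]
orientation: [0.204, -3.133, -0.008]
contact_force: [-2.2, 13.0, 7.8]
gripper_width: 0.821
finger_force: 8.4
```

Call:
{"name": "play_rows", "arguments": {
  "increments": [
    [7.0, [0, 0, -0.2], 0],
    [7.0, [0, 0, -0.2], 0]
  ]
}}

```text
t: 8.0
position: [543.9, -157.7, 55.3]
orientation: [0.204, -3.133, -0.008]
contact_force: [-2.1, 14.1, 8.0]
gripper_width: 0.817
finger_force: 8.6
```

Call:
{"name": "play_rows", "arguments": {
  "increments": [
    [7.0, [0, 0, -0.15], 0],
    [7.0, [0, 0, -0.15], 0]
  ]
}}

```text
t: 8.25
position: [543.9, -157.7, 54.4]
orientation: [0.204, -3.133, -0.008]
contact_force: [-4.4, 14.6, 12.2]
gripper_width: 0.824
finger_force: 12.5
```

Call:
{"name": "play_rows", "arguments": {
  "increments": [
    [7.0, [0, 0, -0.15], 0],
    [7.0, [0, 0, -0.15], 0]
  ]
}}

```text
t: 8.5
position: [544.1, -157.7, 54.1]
orientation: [0.205, -3.133, -0.008]
contact_force: [-7.4, 16.0, 22.4]
gripper_width: 0.818
finger_force: 18.5
```

The button has bottomed out (Fz jumped to 22 N). Easing the trigger while holding it down.

Call:
{"name": "play_rows", "arguments": {
  "increments": [
    [7.0, [-0.02, 0.15, 0.05], 0],
    [7.0, [-0.04, 0.3, 0.05], 0],
    [7.0, [-0.06, 0.45, 0.05], 0],
    [7.0, [-0.06, 0.45, 0.05], 0]
  ]
}}

```text
t: 9.0
position: [544.1, -156.8, 54.4]
orientation: [0.204, -3.135, 0.001]
contact_force: [-5.9, 0.9, 14.3]
gripper_width: 0.819
finger_force: 11.7
```

Call:
{"name": "play_rows", "arguments": {
  "increments": [
    [7.0, [-0.02, 0.15, 0], 0],
    [7.0, [-0.04, 0.3, 0], 0],
    [7.0, [-0.04, 0.3, 0], 0]
  ]
}}

```text
t: 9.38
position: [544.0, -154.3, 54.5]
orientation: [-0.204, 3.134, -0.003]
contact_force: [-4.9, -0.4, 12.1]
gripper_width: 0.821
finger_force: 10.3
```

Call:
{"name": "play_rows", "arguments": {
  "increments": [
    [7.0, [-0.02, 0.15, 0], 0],
    [7.0, [-0.04, 0.3, 0], 0],
    [7.0, [-0.06, 0.45, 0], 0],
    [7.0, [-0.06, 0.45, 0], 0]
  ]
}}

```text
t: 9.88
position: [544.7, -151.1, 54.8]
orientation: [-0.202, 3.131, -0.006]
contact_force: [-1.0, -3.4, 7.9]
gripper_width: 0.817
finger_force: 3.9
```

```bash
python3 - <<'E'
from h import *
o=env.get_obs(); print(o["t"],o["position"],o["contact_force"],o["gripper_width"])
c=camera("wrist"); cv2.imwrite("pics/w3.png",c["img"][:,:,::-1])
E
```

```text
9.875 [ 544.72125222 -151.14382112   54.77247389] [-1.00918865 -3.39738112  7.89327984] 0.8172028971113424
```

View pics/w3.png

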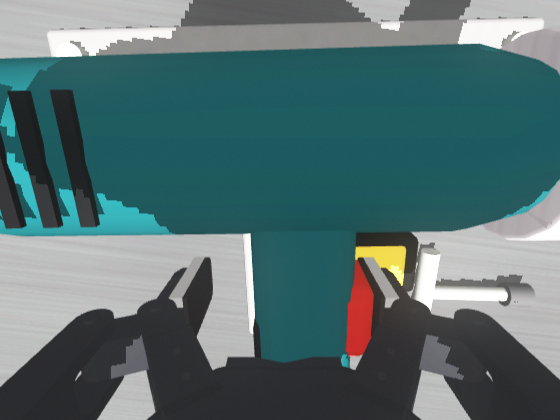

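The finger has left the trigger: the side force has reversed to button friction only. Moving clear and lifting.

Call:
{"name": "play_rows", "arguments": {
  "increments": [
    [7.0, [-0.02, 0.2, 0], 0],
    [7.0, [-0.02, 0.2, 0.2], 0],
    [7.0, [-0.02, 0.3, 1], 0],
    [7.0, [-0.02, 0.3, 3], 0],
    [7.0, [-0.02, 0.3, 7], 0],
    [7.0, [-0.02, 0.3, 12], 0],
    [7.0, [-0.02, 0.3, 12], 0]
  ]
}}

```text
t: 10.8
position: [545.4, -147.0, 177.8]
orientation: [-0.203, 3.127, -0.007]
contact_force: [-0.2, -0.4, -0.3]
gripper_width: 0.818
finger_force: 0.0
```

```bash
python3 - <<'E'
from h import *
o=env.get_obs(); print(o["t"],o["position"],o["contact_force"],o["gripper_width"])
c=camera("wrist"); a=c["img"][150:270,220:380,::-1]
b=cv2.imread("pics/w1.png")[150:270,220:380]
cv2.imwrite("pics/w4.png",cv2.resize(np.hstack([b,a]),None,fx=2.5,fy=2.5))
E
```

```text
10.8 [ 545.39627854 -147.02550955  177.82223081] [-0.19347206 -0.41606186 -0.33219826] 0.8178962565352627
```

View pics/w4.png

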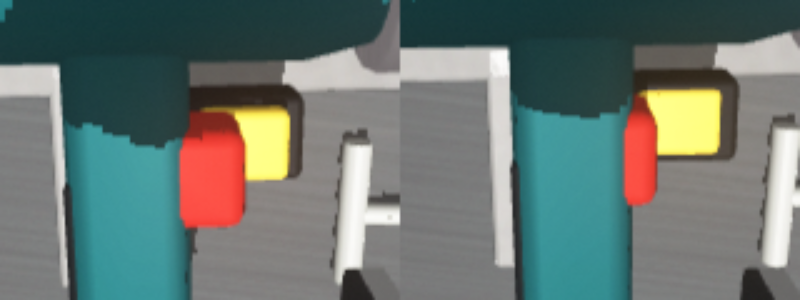

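Left is before, right is after. The red trigger's visible depth has shrunk from about 62 px to 30 px (roughly 9 mm in) and it stays in with the gripper clear, so the lock holds.

```bash
python3 -c "
from plant import env
print(env.sign_off())"
```

```text
the job is handed in; nothing more can be done
None
```

The drill is locked on and the job is handed in, at about 11 s of the 42 s allowed. The last picture shows the trigger held about 9 mm in with the gripper clear, and nothing on the bench was touched as far as I could see; the judge's result was not shown.

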